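Rebuild a shut-off valve and store the spare bush

ROBOT

A 6-joint arm with a two-finger parallel gripper is mounted at the origin on the work surface. World frame = base frame: x ahead of the robot, y to its left, z up, the work surface at z = 0. Lengths are in m, angles in rad, forces in N, time in s.
With the tool pointing down it reaches from about 0.375 to 0.925 m from the base axis. Payload 5.7 kg.
Tool frame: the origin (TCP) lies on the mounting face of the last link; the fingertips stand 173 mm ahead of it and the grasp point (between the pads) lies 155 mm ahead of it (tcp_to_grasp is the distance from the TCP to the grasp point, in m); z points along the fingers, y is the line along which they close (so a half turn about z gives the same grasp; the last joint's range is limited). The gripper opens to 85 mm and grips with 20 to 120 N. Pads are 22 mm wide; open, the fingers measure 114 mm over their backs; the gripper's body (76 mm by 85 mm) begins 54 mm behind the grasp point. The pads swing forward as they close: fully open they stand 13 mm farther back than shut.
Start: joints at [-1.257, 0.359, 1.51, -0, 1.272, -0.115], TCP at [0.249, -0.546, 0.405] pointing down, gripper open.
Joint ranges: [-2.97, 2.97], [-1.01, 2.36], [0.21, 2.38], [-0.96, 4.11], [0.2, 2.71], [-2.98, 2.98]. Speed limits (rad/s): [2.39, 2.39, 3.14, 3.14, 3.14, 3.14].

INTERFACE

Orientations are given as a rotation vector (axis times angle).
In Python, from plant import * gives the robot as it stands. The module is installed in compiled form; this text tells all that it offers.
- The arm moves only by the tool servo_tool, never from a script. Its arguments are lists of equal length, an entry for each row: "linear": the shift along the tool's x, y, z in mm, a list of three; "delta_rot": the turn, a rotation vector about the tool's x, y, z in degrees, a list of three; "jaw": the closure, from 0 (fully open) to 1 (shut). A call has 1 to 20 rows; each row is the pose to reach, as a shift and turn from the pose commanded when the call began, along the tool's axes at that moment; what a row does not reach only later rows make up. A row lasts 1/8 s, in which the tool goes at most 62.5 mm and 10.7 degrees, less where a joint would pass 70% of its speed; a pose out of reach is approached as far as the arm can. A call with a gripper value outside its range is refused whole. The fingers move at their own pace and stop on an object; "newtons" is the grip in N (left out, the last holds). Time passes only in rows, so rows that repeat a pose let the fingers close. It gives the time, the measured TCP pose, the force, the opening and the grip force at its end, in the units of the state.
- observe(): the state, without advancing time (a new reading comes with each control period).
- capture(name): name is "scene" or "top" or "wrist"; returns a dict with "image" (480x640x3 uint8, red, green, blue), "fx", "fy", "cx", "cy" (pixels), "D" ([k1, k2, p1, p2, k3] as OpenCV has them; the pictures are not rectified), "T" (4x4, takes a point from camera to world coordinates). Camera axes: x right, y down, z forward; pixel columns grow to the right and rows downward; lengths in m; the calibration is good to about 2 mm. A picture is of the moment at which its call begins. There is no depth.
- hand_in(): hands the job in; it is judged then, once.
The state is a dict: "clock": time; "joint_positions": joint angles; "joint_velocities": joint speeds; "effort": joint torques, N m; "position": TCP position; "tool_rot": TCP orientation; "wrist_force": force on the tool from outside, world axes, zero at the start; "ft_torque": the same for the moment, N m; "gripper_width": finger opening in m; "gripper_force": force on a finger pad.
Only numpy, scipy, OpenCV 4.12 (cv2) and the standard library are available. Lean on these libraries where they do the work, as an engineer would, in place of code of your own. Each camera call takes 0.05 s, during which the arm holds its last target. There are 200 camera calls.

TASK

Rebuild the blue valve by threading three parts over its steel spindle, each lying flat and fully home on the one below: first the black rubber gasket, then the brass-coloured bush, then the red handwheel with its dark hub up. The green bush is a spare: press the orange button on top of the blue parts box so that its drawer springs open, set the green bush down inside the drawer and leave the drawer open. Do not shift or tip over the little glass jar with the yellow lid.

Things in the scene. Friction and masses are not known exactly. Their poses are not given: they have to be found in the camera images.
- gasket: black rubber gasket, flat ring, 56 mm outside, 26 mm hole, 10 mm thick, lying flat on the table. Origin: centre of its underside, z up along the hole's axis.
- brass_bush: brass-coloured bush, tube 40 mm outside, 26 mm hole, 20 mm tall, standing on the table. Origin: centre of its underside, z up along the hole.
- green_bush: green bush (the spare), tube 40 mm outside, 26 mm hole, 20 mm tall, standing on the table. Origin: centre of its underside, z up along the hole.
- handwheel: red handwheel lying flat, hub up: a red rim disc 60 mm across and 12 mm thick, and on it a dark steel hub 36 mm across that rises to 20 mm in all; a 26 mm hole goes through both. Grip it by the red rim. Origin: centre of its underside, z up along the hole.
- valve_seat (a point): centre of the blue valve body's seat, 30 mm above the table, z up. Fixed: a flange 100 mm across, 12 mm high; on it a boss 68 mm across, its flat top the seat; brass pipe ends along x on both sides, 27 mm high, out to 80 mm. From the seat's centre an upright steel spindle, 18 mm in diameter, rises 60 mm (tip 90 mm above the table); its last 10 mm taper to 10 mm.
- cab: blue parts box, fixed to the table, 130 mm deep (x), 150 mm wide (y), 65 mm tall. Origin: centre of its underside. Its white drawer front is in the face towards its own -x; the drawer slides out along -x.
- latch_top (a point): top centre, 87 mm above the table, of the orange push button (28 mm across, in a black collar 44 mm across and 12 mm high) on the top of the parts box, 20 mm behind the box's centre (+x of the box). It moves down 6 mm against a spring, fully down at 5 N. Pressed fully and held half a second it releases the drawer, which springs out by itself.
- drawer (a joint): how far the drawer is out, m: 0 shut (latched), 0.1 fully out. A spring (about 3 N when shut, 1 N when out) pushes it out to its stop and keeps it there.
- drawer_floor (a point): centre of the drawer's inner floor, 12 mm above the table, axes as the box's; hidden while shut (6 mm in front of the box's centre), 106 mm in front (box's -x) when open. Drawer open at the top, inside 96 mm (x) by 116 mm (y); side and back walls' rim 46 mm above the table, front panel and a small tab on the back wall to 58 mm.
- jar: small glass jar with a yellow lid, 50 mm across, 64 mm tall, standing loose among the parts; leave it alone. Origin: centre of its underside, z up.

How it is judged:
On the way, in this order (a step that is already met when the one before it is completed fails the run):
1. the black gasket lies on the valve's seat, round the spindle (horizontal distance between gasket and valve_seat below 0.008 m and z of gasket in the frame of valve_seat below 0.004 m), for 0.2 s.
2. the brass-coloured bush stands on the gasket, round the spindle (horizontal distance between brass_bush and valve_seat below 0.008 m and z of brass_bush in the frame of valve_seat below 0.014 m), for 0.2 s.
3. the red handwheel lies on the bush, round the spindle (horizontal distance between handwheel and valve_seat below 0.008 m and z of handwheel in the frame of valve_seat below 0.034 m), for 0.2 s.
At the end, for the whole second after the job is handed in: On the spindle, from the seat up: gasket, brass-coloured bush, handwheel (hub up), each within 8 mm of the spindle's axis, within 4 mm of its full-home height and tilted less than 0.15 rad; the drawer is out by more than 80 mm with the green bush lying inside it; all at rest (all of step 1 and all of step 2 and all of step 3 and z of brass_bush in the frame of valve_seat above 0.006 m and z of handwheel in the frame of valve_seat above 0.026 m and angle between each of gasket, brass_bush, handwheel's own z axis and vertical below 0.15 rad and value of joint drawer above 0.08 m and x of green_bush in the frame of drawer_floor between -0.048 and 0.048 m and y of green_bush in the frame of drawer_floor between -0.058 and 0.058 m and z of green_bush in the frame of drawer_floor between -0.004 and 0.025 m and linear speed of each of gasket, brass_bush, handwheel, green_bush below 0.02 m/s); the robot touches nothing.
It fails at once if the glass jar is shifted by more than 30 mm or tipped over (distance of jar from where it was at the start of the episode above 0.03 m or angle between jar's own z axis and vertical above 0.4 rad).
It also fails if it takes over 136 s, if anything falls off the work surface, if the arm or the gripper's body presses on something with over 40 N, if the wrist force passes 120 N, or if a joint passes its speed limit or range.

## Working session

There is one attempt and no reset: what is moved stays moved. The work goes in short steps, Python scripts to look and compute and a tool call to move; the robot and the scene stay as the last step left them, time stands still between calls to the robot, and variables do not carry over. Pictures are saved under pics/ and viewed, at most 14 in all, crops included, and the job is handed in when it is done.

Besides the shell and the picture viewer there is one more tool, called after "Emit:" in YAML: its name, and indented under it one key for each argument. servo_tool: Moves the arm, as the interface text tells. Its arguments: {"type":"object","properties":{"linear":{"type":"array"},"delta_rot":{"type":"array"},"jaw":{"type":"array"},"newtons":{"type":"number"}},"required":["linear","delta_rot","jaw"]}

```bash
mkdir -p pics
python3 - <<'E'
from plant import *
import cv2,pickle
s=observe();print({k:s[k] for k in('clock','position','tool_rot','gripper_width')})
for n in('scene','top'):
    c=capture(n);pickle.dump(c,open(n+'.pkl','wb'));cv2.imwrite(f'pics/{n}0.png',c['image'][:,:,::-1]);print(n,c['T'].round(3).tolist(),c['fx'],c['cx'],c['cy'],c['D'])
E
```

```text
{'clock': 0.0, 'position': array([ 0.2493453 , -0.54532802,  0.4038225 ]), 'tool_rot': array([-3.06780293e+00, -6.67995416e-01,  2.69757272e-04]), 'gripper_width': 0.08540263857651871}
scene [[-0.137, 0.701, -0.7, 1.068], [0.991, 0.098, -0.096, 0.063], [0.001, -0.707, -0.707, 0.585], [0.0, 0.0, 0.0, 1.0]] 454.8476279275109 312.9922327526362 240.79022347012688 [-0.09952284  0.          0.          0.          0.        ]
top [[0.022, -0.983, 0.18, 0.433], [-1.0, -0.019, 0.02, -0.005], [-0.016, -0.18, -0.983, 0.835], [0.0, 0.0, 0.0, 1.0]] 517.0102840411021 321.5491959293439 236.30837684714737 [-0.08066927  0.          0.          0.          0.        ]
```

View pics/top0.png

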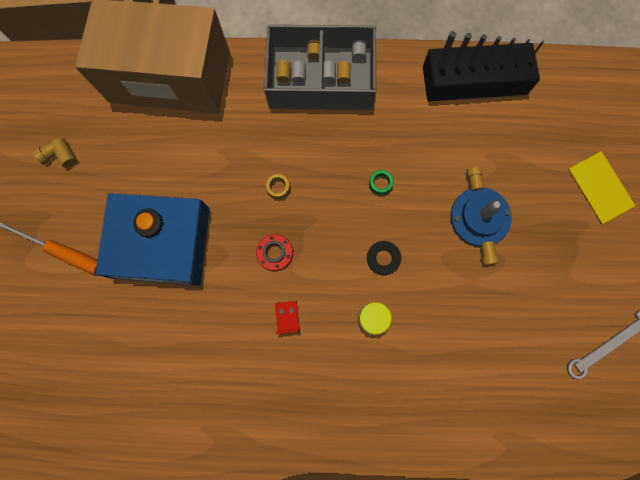

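View pics/scene0.png

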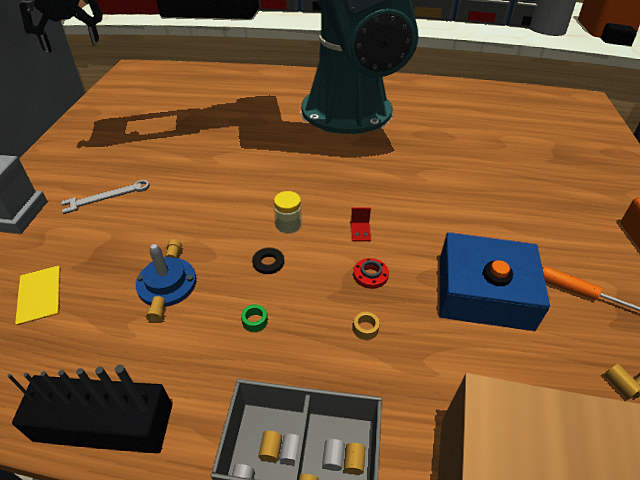

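```bash
cat > h.py <<'E'
import cv2,pickle,numpy as np
from scipy.spatial.transform import Rotation as R
def ray(c,uv,z):
    K=np.array([[c['fx'],0,c['cx']],[0,c['fy'],c['cy']],[0,0,1.]])
    p=cv2.undistortPoints(np.array(uv,float).reshape(-1,1,2),K,np.array(c['D'],float)).reshape(-1,2)
    d=np.c_[p,np.ones(len(p))]@c['T'][:3,:3].T; o=c['T'][:3,3]
    return (o+d*((z-o[2])/d[:,2:]))[:,:2]
def mask(c,lo,hi,roi=None):
    h=cv2.cvtColor(c['image'],cv2.COLOR_RGB2HSV); m=cv2.inRange(h,np.array(lo),np.array(hi))
    if roi is not None:
        x0,y0,x1,y1=roi; k=np.zeros_like(m); k[y0:y1,x0:x1]=m[y0:y1,x0:x1]; m=k
    return m
def blob(m):
    cs,_=cv2.findContours(m,cv2.RETR_EXTERNAL,cv2.CHAIN_APPROX_NONE)
    return cv2.convexHull(max(cs,key=cv2.contourArea))
def cen(h):
    M=cv2.moments(h); return [M['m10']/M['m00'],M['m01']/M['m00']]
E
python3 - <<'E'
from h import *
t=pickle.load(open('top.pkl','rb'));s=pickle.load(open('scene.pkl','rb'))
L={'brass':((12,100,60),(28,255,255),(260,170,296,202),(348,305,386,345),.01),
'green':((45,100,40),(85,255,255),(362,163,400,202),(235,298,275,338),.01),
'wheel':((0,180,60),(6,255,255),(250,228,300,276),(346,250,395,292),.006),
'gasket':((0,0,0),(179,255,55),(360,236,410,280),(245,240,292,280),.005),
'jarlid':((25,120,60),(34,255,255),(350,295,400,345),(265,185,310,212),.057),
'flange':((100,120,20),(125,255,255),(440,175,525,260),(125,250,205,310),.02),
'button':((5,180,90),(16,255,255),(120,200,170,245),(480,250,520,285),.084)}
for k,(lo,hi,rt,rs,z) in L.items():
    a,b=blob(mask(t,lo,hi,rt)),blob(mask(s,lo,hi,rs))
    print(k,ray(t,cen(a),z).round(4),ray(s,cen(b),z).round(4),cv2.contourArea(a),cv2.contourArea(b))
for c,r in((t,(95,185,215,290)),(s,(430,225,555,335))):
    a=blob(mask(c,(100,120,20),(125,255,255),r));p=cv2.approxPolyDP(a,4,True).reshape(-1,2);print(p.tolist(),ray(c,p,.065).round(3).tolist(),ray(c,p,0).round(3).tolist())
print('tip',ray(t,[[494,208]],.09),ray(s,[[155,245]],.09))
o=observe() if 0 else None
for n,c,r in(('t',t,(425,150,540,275)),('s',s,(110,225,220,330))):
    x0,y0,x1,y1=r; cv2.imwrite(f'pics/v{n}.png',cv2.resize(c['image'][y0:y1,x0:x1,::-1],None,fx=3,fy=3))
a=cv2.imread('pics/vt.png');b=cv2.imread('pics/vs.png');w=np.zeros((375,a.shape[1]+b.shape[1],3),np.uint8);w[:a.shape[0],:a.shape[1]]=a;w[:b.shape[0],a.shape[1]:]=b;cv2.imwrite('pics/v.png',w);print(a.shape,b.shape)
E
```

```text
brass [[0.668  0.0867]] [[0.665  0.0892]] 1085.0 1443.0
green [[ 0.6771 -0.0841]] [[ 0.6763 -0.0829]] 461.0 550.0
wheel [[0.5572 0.0884]] [[0.5557 0.0906]] 1022.5 797.5
gasket [[ 0.5514 -0.089 ]] [[ 0.5523 -0.0875]] 862.5 629.0
jarlid [[ 0.4536 -0.0712]] [[ 0.4461 -0.0709]] 768.5 311.5
flange [[ 0.6195 -0.2451]] [[ 0.6343 -0.2396]] 2690.0 2238.5
button [[0.5893 0.278 ]] [[0.5895 0.2801]] 232.0 204.5
[[108, 194], [200, 200], [208, 212], [199, 284], [97, 274]] [[0.635, 0.348], [0.627, 0.2], [0.608, 0.186], [0.497, 0.193], [0.509, 0.353]] [[0.652, 0.378], [0.644, 0.217], [0.623, 0.202], [0.503, 0.21], [0.515, 0.383]]
[[447, 233], [536, 245], [549, 306], [534, 330], [440, 316], [440, 257]] [[0.504, 0.21], [0.512, 0.356], [0.638, 0.35], [0.684, 0.319], [0.676, 0.188], [0.561, 0.195]] [[0.433, 0.228], [0.442, 0.393], [0.585, 0.386], [0.636, 0.351], [0.627, 0.204], [0.498, 0.211]]
tip [[ 0.61671955 -0.24489709]] [[ 0.62040807 -0.24520818]]
(375, 345, 3) (315, 330, 3)
```

View pics/v.png

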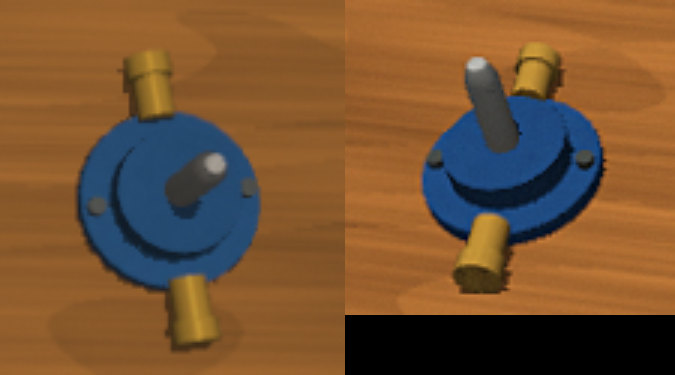

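```bash
cat >> h.py <<'E'
def go(o,x,y,zg,yaw=0):
    "mm/deg move from state o to grasp point (x,y,zg), tool down, tool x at world angle yaw deg"
    Rc=R.from_rotvec(o['tool_rot']); Rt=R.from_euler('z',yaw,degrees=True)*R.from_euler('x',180,degrees=True)
    d=np.array([x,y,zg+.155])-o['position']
    print('lin',(Rc.inv().apply(d)*1000).round(1),'rot',(Rc.inv()*Rt).as_rotvec(degrees=True).round(2))
E
python3 - <<'E'
from h import *
from plant import observe
t=pickle.load(open('top.pkl','rb'));s=pickle.load(open('scene.pkl','rb'))
print('tip',ray(t,[[496,204.3]],.09),ray(s,[[154,246]],.09))
go(observe(),.552,-.088,.14,0)
E
```

```text
tip [[ 0.62244376 -0.24814734]] [[ 0.62269098 -0.24594539]]
lin [ 465.4 -289.9  109.5] rot [-1.000e-01  1.000e-02  2.457e+01]
```

Emit:
servo_tool:
  linear:
    - [465,-290,110]
    - [465,-290,110]
    - [465,-290,110]
    - [465,-290,110]
    - [465,-290,110]
    - [465,-290,110]
    - [465,-290,110]
    - [465,-290,110]
    - [465,-290,110]
    - [465,-290,110]
    - [465,-290,110]
    - [465,-290,110]
    - [465,-290,110]
    - [465,-290,110]
  delta_rot:
    - [0,0,24.6]
    - [0,0,24.6]
    - [0,0,24.6]
    - [0,0,24.6]
    - [0,0,24.6]
    - [0,0,24.6]
    - [0,0,24.6]
    - [0,0,24.6]
    - [0,0,24.6]
    - [0,0,24.6]
    - [0,0,24.6]
    - [0,0,24.6]
    - [0,0,24.6]
    - [0,0,24.6]
  jaw: [0,0,0,0,0,0,0,0,0,0,0,0,0,0]
  newtons: 40

```text
clock: 1.85
position: [0.5515, -0.0895, 0.295]
tool_rot: [3.142, -0.003, 0.0]
wrist_force: [-0.3, -0.3, -0.2]
gripper_width: 0.0853
gripper_force: 0.0
```

Run:
```python
from h import *
from plant import *
c=capture('wrist');pickle.dump(c,open('w1.pkl','wb'));cv2.imwrite('pics/w1.png',c['image'][:,:,::-1])
o=observe();print(o['position'],o['tool_rot'],o['clock'],o['wrist_force'],c['T'].round(3).tolist())
```

```text
[ 0.55155141 -0.08930184  0.29493726] [-3.14158496e+00  2.84127970e-03 -4.57742296e-04] 1.9 [ 0.01062496 -0.64332925 -0.1129819 ] [[-0.003, -0.963, -0.271, 0.619], [-1.0, 0.003, 0.0, -0.09], [0.001, 0.271, -0.963, 0.264], [0.0, 0.0, 0.0, 1.0]]
```

View pics/w1.png

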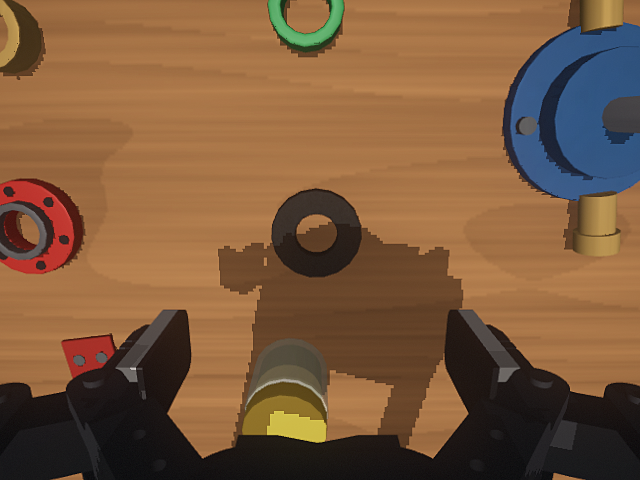

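Run:
```python
from h import *
from plant import *
c=pickle.load(open('w1.pkl','rb'))
a=blob(mask(c,(0,0,0),(179,255,70),(262,182,370,238)))
print(a.reshape(-1,2).min(0),a.reshape(-1,2).max(0))
print(ray(c,[[316.5,233],[272,233],[361,233],[316.5,189],[316.5,277]],.008))
g=ray(c,[[316.5,233]],.007)[0]
go(observe(),g[0],g[1],.016,0)
```

```text
[272 189] [361 237]
[[ 0.55259963 -0.08993037]
 [ 0.55268222 -0.06263238]
 [ 0.5525196  -0.11723171]
 [ 0.5797208  -0.09002042]
 [ 0.52388844 -0.08983478]]
lin [  0.8   0.6 123.9] rot [-0.   -0.02 -0.1 ]
```

Emit:
servo_tool:
  linear:
    - [1,1,60]
    - [1,1,110]
    - [1,1,125]
    - [1,1,125]
    - [1,1,125]
    - [1,1,125]
    - [1,1,125]
    - [1,1,125]
    - [1,1,125]
    - [1,1,125]
    - [1,1,125]
  delta_rot:
    - [0,0,0]
    - [0,0,0]
    - [0,0,0]
    - [0,0,0]
    - [0,0,0]
    - [0,0,0]
    - [0,0,0]
    - [0,0,0]
    - [0,0,0]
    - [0,0,0]
    - [0,0,0]
  jaw: [0,0,0,0.2,0.5,0.5,0.5,0.5,0.5,0.5,0.5]
  newtons: 30

```text
clock: 3.28
position: [0.5537, -0.0898, 0.1716]
tool_rot: [3.141, -0.001, 0.005]
wrist_force: [-0.7, -1.1, 8.0]
gripper_width: 0.0544
gripper_force: 32.3
```

Run:
```python
from h import *
from plant import *
c=capture('wrist');cv2.imwrite('pics/w2.png',c['image'][:,:,::-1])
o=observe();print(o['position'],o['gripper_width'],o['gripper_force'])
```

```text
[ 0.55376489 -0.08982621  0.1716375 ] 0.05435008909745918 32.283042669296265
```

View pics/w2.png

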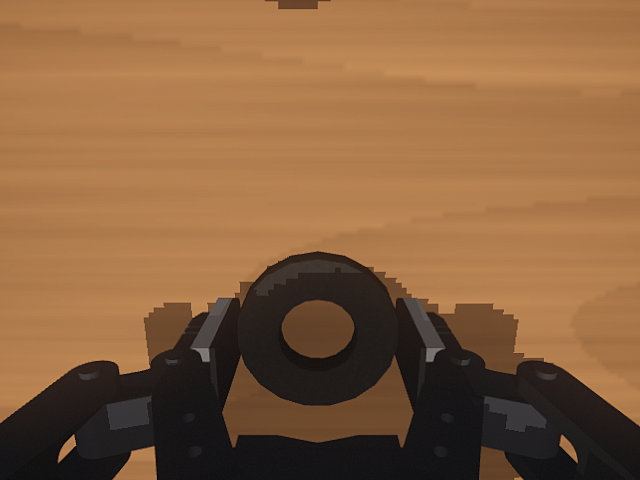

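Emit:
servo_tool:
  linear:
    - [0,0,-40]
    - [0,0,-80]
    - [0,0,-115]
    - [20,50,-115]
    - [45,105,-115]
    - [69,157,-115]
    - [69,157,-115]
    - [69,157,-115]
    - [69,157,-115]
  delta_rot:
    - [0,0,0]
    - [0,0,0]
    - [0,0,0]
    - [0,0,0]
    - [0,0,0]
    - [0,0,0]
    - [0,0,0]
    - [0,0,0]
    - [0,0,0]
  jaw: [0.5,0.5,0.5,0.5,0.5,0.5,0.5,0.5,0.5]

```text
clock: 4.45
position: [0.621, -0.2452, 0.2848]
tool_rot: [-3.141, -0.001, 0.002]
wrist_force: [-0.4, -0.2, -0.1]
gripper_width: 0.0544
gripper_force: 32.1
```

Run:
```python
from h import *
from plant import *
c=capture('wrist');pickle.dump(c,open('w3.pkl','wb'));cv2.imwrite('pics/w3.png',c['image'][:,:,::-1])
o=observe();print(o['position'],o['gripper_width'],o['gripper_force'],o['wrist_force'])
```

```text
[ 0.62115083 -0.24518288  0.28480846] 0.05414145808870165 32.08063244819641 [ 0.00493764  0.28033837 -0.03045724]
```

View pics/w3.png

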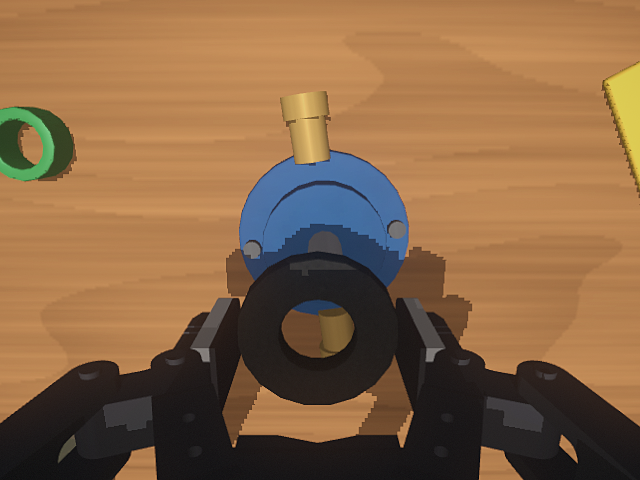

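Run:
```python
from h import *
c=pickle.load(open('w3.pkl','rb'));print(c['fx'],c['T'][:3,3])
print('gasket',ray(c,[[318,328]],.123),ray(c,[[318.5,252],[318,405],[238,325],[398,325]],.12))
print('flange',ray(c,[[240,232],[409,232],[324.5,150]],.012))
print('boss',ray(c,[[262,243],[387,243],[322,181]],.03))
print('spindle',ray(c,[[307,247],[341,247],[324,232]],.08))
m=mask(c,(100,120,60),(125,255,255),(230,140,420,300));e=blob(m).reshape(-1,2);e=e[e[:,1]<230]
p=ray(c,e,.012);A=np.c_[2*p,np.ones(len(p))];q=np.linalg.lstsq(A,(p**2).sum(1),rcond=None)[0];print('flange circle',q[:2],np.sqrt(q[2]+q[:2]@q[:2]))
```

```text
430.7261253207617 [ 0.68887742 -0.24600423  0.25338219]
gasket [[ 0.62186745 -0.24617896]] [[ 0.64750395 -0.24634134]
 [ 0.58952127 -0.24618754]
 [ 0.62143501 -0.21888846]
 [ 0.62142379 -0.27347627]]
flange [[ 0.62613718 -0.20112933]
 [ 0.62611583 -0.29905401]
 [ 0.67271888 -0.24988905]]
boss [[ 0.62467697 -0.21606626]
 [ 0.6246612  -0.28355167]
 [ 0.65813088 -0.24836738]]
spindle [[ 0.63729525 -0.24161211]
 [ 0.63729184 -0.25589058]
 [ 0.64380063 -0.24872561]]
flange circle [ 0.62370644 -0.24941406] 0.04873677183060272
```

Emit:
servo_tool:
  linear:
    - [2,2.5,0]
    - [2,2.5,0]
    - [2,2.5,15]
    - [2,2.5,30]
    - [2,2.5,40]
    - [2,2.5,40]
  delta_rot:
    - [0,0,0]
    - [0,0,0]
    - [0,0,0]
    - [0,0,0]
    - [0,0,0]
    - [0,0,0]
  jaw: [0.5,0.5,0.5,0.5,0.5,0.5]

```text
clock: 5.25
position: [0.6231, -0.2488, 0.2429]
tool_rot: [-3.14, 0.001, 0.004]
wrist_force: [0.6, -0.2, 0.9]
gripper_width: 0.0546
gripper_force: 32.1
```

Run:
```python
from h import *
from plant import *
c=capture('wrist');pickle.dump(c,open('w4.pkl','wb'));cv2.imwrite('pics/w4.png',c['image'][:,:,::-1])
o=observe();print(o['position'],o['gripper_width'],o['gripper_force'],o['wrist_force'])
```

```text
[ 0.62345795 -0.24903268  0.2438089 ] 0.054422236860191375 32.081050872802734 [-0.32250519 -0.44279606 -0.45536224]
```

View pics/w4.png

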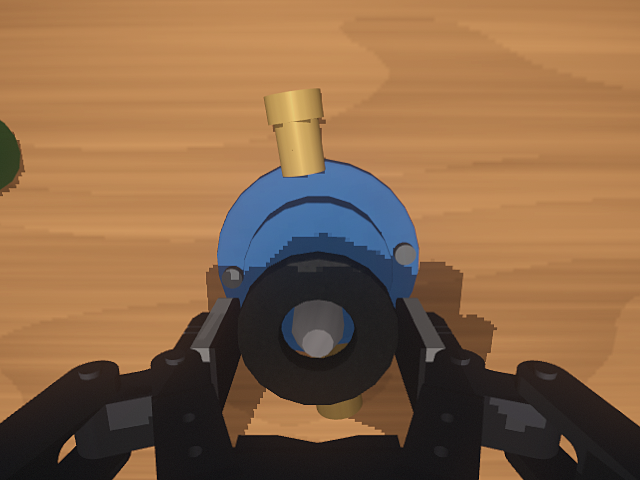

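Run:
```python
from h import *
c=pickle.load(open('w4.pkl','rb'))
print('gasket',ray(c,[[318,328]],.082),'tip',ray(c,[[317,344]],.09), ray(c,[[318,337],[318,302]],.09))
```

```text
gasket [[ 0.62406356 -0.24972317]] tip [[ 0.62262293 -0.24940182]] [[ 0.62507593 -0.24971904]
 [ 0.6369702  -0.24973015]]
```

Emit:
servo_tool:
  linear:
    - [-1,0,15]
    - [-1,0,30]
    - [-1,0,39]
    - [-1,0,39]
    - [-1,0,39]
    - [-1,0,39]
    - [-1,0,39]
    - [-1,0,39]
    - [-1,0,-10]
    - [-1,0,-60]
    - [-1,0,-60]
    - [-1,0,-60]
  delta_rot:
    - [0,0,0]
    - [0,0,0]
    - [0,0,0]
    - [0,0,0]
    - [0,0,0]
    - [0,0,0]
    - [0,0,0]
    - [0,0,0]
    - [0,0,0]
    - [0,0,0]
    - [0,0,0]
    - [0,0,0]
  jaw: [0.5,0.5,0.5,0.5,0.2,0,0,0,0,0,0,0]

```text
clock: 6.8
position: [0.6224, -0.249, 0.3046]
tool_rot: [-3.141, 0.001, 0.0]
wrist_force: [0.1, 0.1, -1.0]
gripper_width: 0.0852
gripper_force: 0.0
```

Run:
```python
from h import *
from plant import *
c=capture('wrist');pickle.dump(c,open('w5.pkl','wb'));cv2.imwrite('pics/w5.png',c['image'][:,:,::-1])
o=observe();print(o['position'],o['gripper_width'],o['gripper_force'],o['wrist_force'])
go(o,.667,.088,.15)
```

```text
[ 0.6220869  -0.24880667  0.30366799] 0.08547444182316764 0.0 [-0.5125471   0.16734819 -0.85407511]
lin [  44.7 -336.8   -1.1] rot [-0.06  0.1  -0.03]
```

View pics/w5.png

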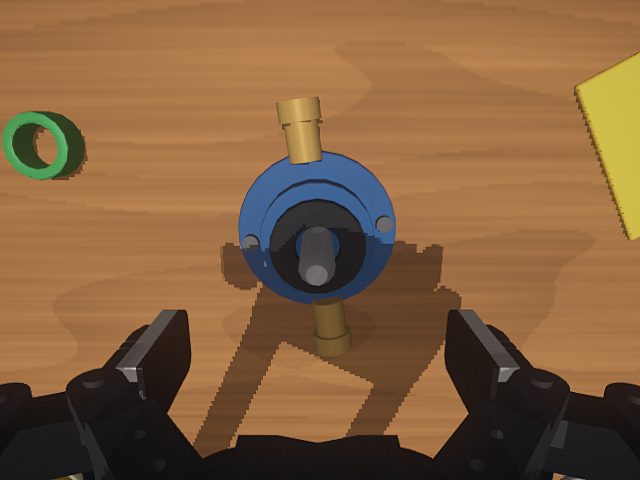

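Emit:
servo_tool:
  linear:
    - [45,-60,0]
    - [45,-120,0]
    - [45,-180,0]
    - [45,-240,0]
    - [45,-300,0]
    - [45,-337,0]
    - [45,-337,0]
    - [45,-337,0]
    - [45,-337,0]
  delta_rot:
    - [0,0,0]
    - [0,0,0]
    - [0,0,0]
    - [0,0,0]
    - [0,0,0]
    - [0,0,0]
    - [0,0,0]
    - [0,0,0]
    - [0,0,0]
  jaw: [0,0,0,0,0,0,0,0,0]

```text
clock: 7.98
position: [0.6678, 0.0865, 0.304]
tool_rot: [3.141, -0.003, -0.002]
wrist_force: [0.2, 0.1, -0.3]
gripper_width: 0.0855
gripper_force: 0.0
```

Run:
```python
from h import *
from plant import *
w=pickle.load(open('w5.pkl','rb'));print('tip',ray(w,[[317,274]],.09))
c=capture('wrist');pickle.dump(c,open('w6.pkl','wb'));cv2.imwrite('pics/w6.png',c['image'][:,:,::-1])
o=observe();print(o['position'])
```

```text
tip [[ 0.62318933 -0.24971391]]
[0.66788508 0.08645757 0.3042556 ]
```

View pics/w6.png

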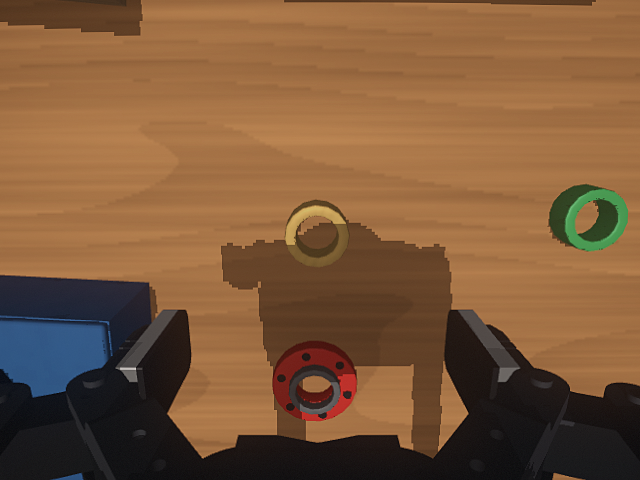

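Run:
```python
from h import *
from plant import *
w=pickle.load(open('w6.pkl','rb'));print('brass',ray(w,[[317.5,235.5],[317.5,266],[317.5,205],[286,236],[349,236]],.02),'wheel',ray(w,[[314.5,391]],.02),ray(w,[[314.5,382]],.012))
b=ray(w,[[317.5,235.5]],.02)[0]
go(observe(),b[0],b[1],.018)
```

```text
brass [[0.66769095 0.08537217]
 [0.6481226  0.08542354]
 [0.68649515 0.08532277]
 [0.66743386 0.10450707]
 [0.66731991 0.06623609]] wheel [[0.55851244 0.08769313]] [[0.56015409 0.08772851]]
lin [-1.000e-01  1.100e+00  1.313e+02] rot [ 0.01  0.05 -0.13]
```

Emit:
servo_tool:
  linear:
    - [0,1,55]
    - [0,1,105]
    - [0,1,127]
    - [0,1,127]
    - [0,1,127]
    - [0,1,127]
    - [0,1,127]
    - [0,1,127]
    - [0,1,127]
    - [0,1,127]
    - [0,1,127]
  delta_rot:
    - [0,0,0]
    - [0,0,0]
    - [0,0,0]
    - [0,0,0]
    - [0,0,0]
    - [0,0,0]
    - [0,0,0]
    - [0,0,0]
    - [0,0,0]
    - [0,0,0]
    - [0,0,0]
  jaw: [0,0,0,0.3,0.7,0.7,0.7,0.7,0.7,0.7,0.7]
  newtons: 30

```text
clock: 9.4
position: [0.6688, 0.0867, 0.1797]
tool_rot: [3.141, -0.001, 0.005]
wrist_force: [0.1, -0.8, 7.4]
gripper_width: 0.0389
gripper_force: 30.3
```

Run:
```python
from h import *
from plant import *
o=observe();print(o['position'],o['gripper_width'],o['gripper_force'],o['wrist_force'])
go(o,.623,-.249,.145)
```

```text
[0.66877969 0.08669924 0.17970324] 0.03886014079394365 30.339550296775997 [ 0.07319396 -0.78400781  7.41875586]
lin [ -45.3  335.7 -120.4] rot [ 0.01 -0.19 -0.02]
```

Emit:
servo_tool:
  linear:
    - [0,0,-50]
    - [0,0,-105]
    - [-5,40,-118]
    - [-13,100,-118]
    - [-21,160,-118]
    - [-30,220,-118]
    - [-38,280,-118]
    - [-45,336,-118]
    - [-45,336,-118]
    - [-45,336,-118]
    - [-45,336,-118]
    - [-45,336,-118]
  delta_rot:
    - [0,0,0]
    - [0,0,0]
    - [0,0,0]
    - [0,0,0]
    - [0,0,0]
    - [0,0,0]
    - [0,0,0]
    - [0,0,0]
    - [0,0,0]
    - [0,0,0]
    - [0,0,0]
    - [0,0,0]
  jaw: [0.7,0.7,0.7,0.7,0.7,0.7,0.7,0.7,0.7,0.7,0.7,0.7]

```text
clock: 10.9
position: [0.6229, -0.2476, 0.2957]
tool_rot: [-3.141, -0.002, 0.0]
wrist_force: [0.2, -0.3, -2.1]
gripper_width: 0.039
gripper_force: 31.1
```

Run:
```python
from h import *
from plant import *
c=capture('wrist');pickle.dump(c,open('w7.pkl','wb'));cv2.imwrite('pics/w7.png',c['image'][:,:,::-1])
o=observe();print(o['position'],o['gripper_width'],o['gripper_force'],o['wrist_force'])
```

```text
[ 0.62294476 -0.24780764  0.29574353] 0.038396135456644144 31.13731514196843 [-0.89650104  0.70851505 -1.90077645]
```

View pics/w7.png

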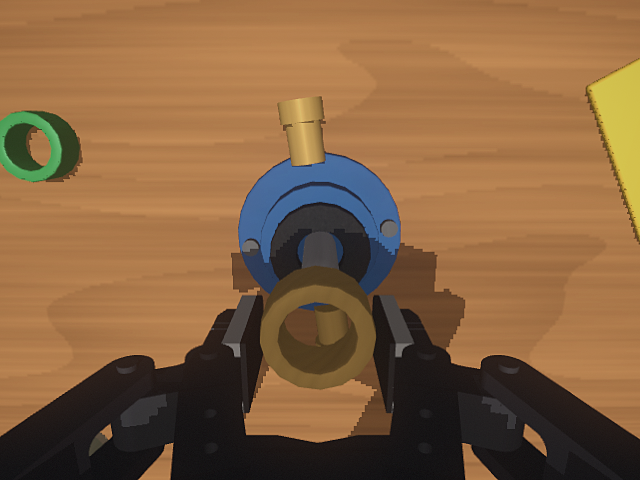

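Run:
```python
from h import *
w=pickle.load(open('w7.pkl','rb'));print(ray(w,[[318,335],[318,389],[317,374],[262,335],[375,335]],.136))
```

```text
[[ 0.62239069 -0.24868475]
 [ 0.6017713  -0.24870557]
 [ 0.60767075 -0.2483596 ]
 [ 0.62236978 -0.2301793 ]
 [ 0.62238407 -0.26752324]]
```

Emit:
servo_tool:
  linear:
    - [1,0.5,15]
    - [1,0.5,30]
    - [1,0.5,45]
    - [1,0.5,60]
    - [1,0.5,73]
    - [1,0.5,73]
    - [1,0.5,73]
    - [1,0.5,73]
  delta_rot:
    - [0,0,0]
    - [0,0,0]
    - [0,0,0]
    - [0,0,0]
    - [0,0,0]
    - [0,0,0]
    - [0,0,0]
    - [0,0,0]
  jaw: [0.7,0.7,0.7,0.7,0.7,0.7,0.7,0.7]

```text
clock: 11.95
position: [0.6239, -0.2497, 0.2233]
tool_rot: [3.141, -0.001, 0.001]
wrist_force: [0.0, -0.0, -1.1]
gripper_width: 0.0389
gripper_force: 31.1
```

Emit:
servo_tool:
  linear:
    - [0,0,3]
    - [0,0,3]
    - [0,0,3]
    - [0,0,3]
    - [0,0,3]
    - [0,0,-20]
    - [0,0,-70]
    - [0,0,-82]
    - [0,0,-82]
    - [0,0,-82]
  delta_rot:
    - [0,0,0]
    - [0,0,0]
    - [0,0,0]
    - [0,0,0]
    - [0,0,0]
    - [0,0,0]
    - [0,0,0]
    - [0,0,0]
    - [0,0,0]
    - [0,0,0]
  jaw: [0.7,0.4,0,0,0,0,0,0,0,0]

```text
clock: 13.2
position: [0.623, -0.2493, 0.3031]
tool_rot: [-3.14, 0.001, 0.004]
wrist_force: [-0.0, 0.7, 0.4]
gripper_width: 0.085
gripper_force: 0.0
```

Run:
```python
from h import *
from plant import *
c=capture('wrist');pickle.dump(c,open('w8.pkl','wb'));cv2.imwrite('pics/w8.png',c['image'][150:400,180:460,::-1])
o=observe();print(o['position'])
go(o,.558,.088,.15)
```

```text
[ 0.6229867  -0.24927527  0.3028945 ]
lin [ -65.2 -337.2   -1.4] rot [-0.09  0.16 -0.03]
```

View pics/w8.png

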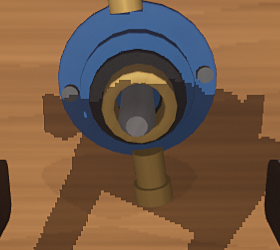

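Emit:
servo_tool:
  linear:
    - [-10,-60,0]
    - [-20,-120,0]
    - [-35,-180,0]
    - [-45,-240,0]
    - [-55,-300,0]
    - [-65,-337,0]
    - [-65,-337,0]
    - [-65,-337,0]
    - [-65,-337,0]
  delta_rot:
    - [0,0,0]
    - [0,0,0]
    - [0,0,0]
    - [0,0,0]
    - [0,0,0]
    - [0,0,0]
    - [0,0,0]
    - [0,0,0]
    - [0,0,0]
  jaw: [0,0,0,0,0,0,0,0,0]

```text
clock: 14.38
position: [0.5592, 0.0862, 0.3043]
tool_rot: [3.141, -0.003, -0.001]
wrist_force: [0.8, 0.9, 0.0]
gripper_width: 0.0852
gripper_force: 0.0
```

Run:
```python
from h import *
from plant import *
c=capture('wrist');pickle.dump(c,open('w9.pkl','wb'));cv2.imwrite('pics/w9.png',c['image'][:,:,::-1])
m=mask(c,(0,150,50),(6,255,255),(240,150,400,320))|mask(c,(174,150,50),(179,255,255),(240,150,400,320))
h=blob(m);p=h.reshape(-1,2);print(p.min(0),p.max(0),ray(c,[cen(h)],.008))
o=observe();print(o['position'])
q=ray(c,[cen(h)],.008)[0]
go(o,q[0],q[1],.018)
```

```text
[267 187] [360 279] [[0.55748633 0.08784656]]
[0.55926364 0.08619907 0.30443325]
lin [ -1.7  -1.7 131.4] rot [ 0.01  0.01 -0.13]
```

View pics/w9.png

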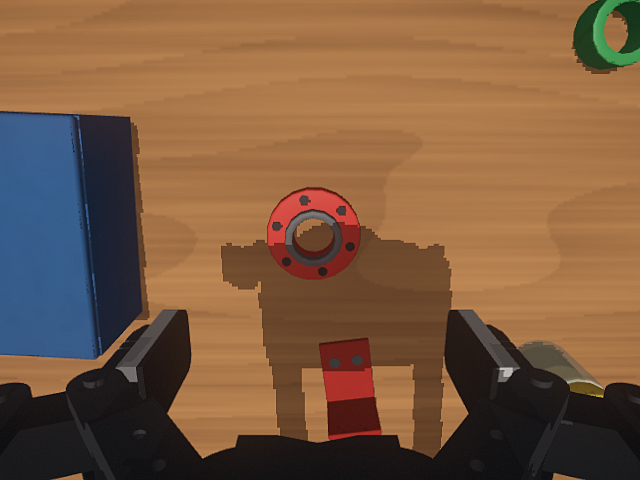

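Emit:
servo_tool:
  linear:
    - [-1,0,55]
    - [-1,0,105]
    - [-1,0,131]
    - [-1,0,131]
    - [-1,0,131]
    - [-1,0,131]
    - [-1,0,131]
    - [-1,0,131]
    - [-1,0,131]
    - [-1,0,131]
  delta_rot:
    - [0,0,0]
    - [0,0,0]
    - [0,0,0]
    - [0,0,0]
    - [0,0,0]
    - [0,0,0]
    - [0,0,0]
    - [0,0,0]
    - [0,0,0]
    - [0,0,0]
  jaw: [0,0,0,0.2,0.5,0.5,0.5,0.5,0.5,0.5]
  newtons: 40

```text
clock: 15.68
position: [0.5583, 0.0874, 0.1744]
tool_rot: [-3.142, 0.001, -0.002]
wrist_force: [-0.6, -0.7, 5.8]
gripper_width: 0.057
gripper_force: 43.4
```

Run:
```python
from h import *
from plant import *
o=observe();print(o['position'],o['gripper_width'],o['gripper_force'],o['wrist_force'])
go(o,.623,-.249,.145)
```

```text
[0.55829623 0.08742687 0.17443361] 0.056975368269625605 43.44630841165781 [-0.64021463 -0.67134814  5.75763631]
lin [  65.   336.4 -125.5] rot [-0.   -0.08 -0.03]
```

Emit:
servo_tool:
  linear:
    - [0,0,-50]
    - [0,0,-105]
    - [8,40,-125]
    - [20,100,-125]
    - [32,160,-125]
    - [44,220,-125]
    - [55,280,-125]
    - [65,337,-125]
    - [65,337,-125]
    - [65,337,-125]
    - [65,337,-125]
    - [65,337,-125]
    - [65,337,-125]
  delta_rot:
    - [0,0,0]
    - [0,0,0]
    - [0,0,0]
    - [0,0,0]
    - [0,0,0]
    - [0,0,0]
    - [0,0,0]
    - [0,0,0]
    - [0,0,0]
    - [0,0,0]
    - [0,0,0]
    - [0,0,0]
    - [0,0,0]
  jaw: [0.5,0.5,0.5,0.5,0.5,0.5,0.5,0.5,0.5,0.5,0.5,0.5,0.5]

```text
clock: 17.3
position: [0.6228, -0.2487, 0.2988]
tool_rot: [-3.141, -0.001, 0.0]
wrist_force: [0.3, 1.0, -0.8]
gripper_width: 0.0569
gripper_force: 43.8
```

Run:
```python
from h import *
from plant import *
c=capture('wrist');pickle.dump(c,open('w10.pkl','wb'));cv2.imwrite('pics/w10.png',c['image'][:,:,::-1])
o=observe();print(o['position'],o['gripper_width'],o['gripper_force'],o['wrist_force'])
```

```text
[ 0.62277566 -0.2488656   0.29882252] 0.05717621157255524 43.82242077961564 [-0.33319457  0.77911861 -0.3942519 ]
```

View pics/w10.png

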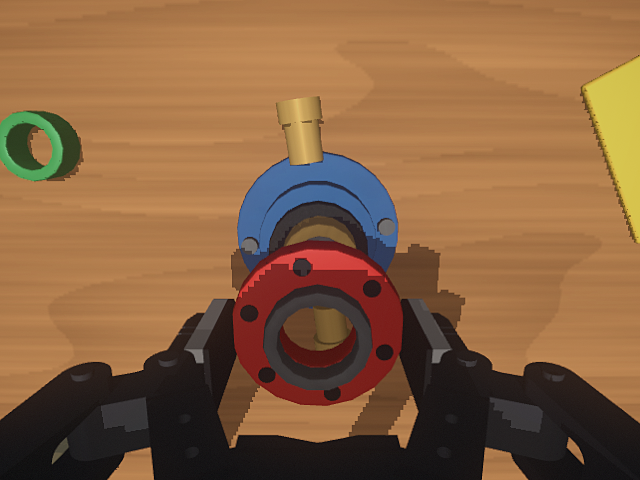

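Run:
```python
from h import *
w=pickle.load(open('w10.pkl','rb'));print(ray(w,[[318,339],[318,390],[318,378]],.1444),ray(w,[[318,405],[318,243]],.1364))
```

```text
[[ 0.6236361  -0.24973988]
 [ 0.604897   -0.24974671]
 [ 0.60943912 -0.24974504]] [[ 0.59314887 -0.24976692]
 [ 0.65306399 -0.24974544]]
```

Emit:
servo_tool:
  linear:
    - [0,0,15]
    - [0,0,30]
    - [0,0,45]
    - [0,0,60]
    - [0,0,60]
    - [0,0,60]
    - [0,0,60]
  delta_rot:
    - [0,0,0]
    - [0,0,0]
    - [0,0,0]
    - [0,0,0]
    - [0,0,0]
    - [0,0,0]
    - [0,0,0]
  jaw: [0.5,0.5,0.5,0.5,0.5,0.5,0.5]

```text
clock: 18.23
position: [0.6231, -0.2498, 0.2394]
tool_rot: [3.141, -0.001, 0.002]
wrist_force: [0.2, -0.9, -1.4]
gripper_width: 0.0575
gripper_force: 43.8
```

Emit:
servo_tool:
  linear:
    - [0,0,4]
    - [0,0,4]
    - [0,0,4]
    - [0,0,4]
    - [0,0,4]
    - [0,0,-20]
    - [0,0,-65]
    - [0,0,-65]
    - [0,0,-65]
  delta_rot:
    - [0,0,0]
    - [0,0,0]
    - [0,0,0]
    - [0,0,0]
    - [0,0,0]
    - [0,0,0]
    - [0,0,0]
    - [0,0,0]
    - [0,0,0]
  jaw: [0.5,0.5,0.2,0,0,0,0,0,0]

```text
clock: 19.35
position: [0.6225, -0.2495, 0.3036]
tool_rot: [-3.141, 0.001, 0.0]
wrist_force: [-0.5, -0.3, -1.2]
gripper_width: 0.0854
gripper_force: 0.0
```

Run:
```python
from h import *
from plant import *
c=capture('wrist');pickle.dump(c,open('w11.pkl','wb'));cv2.imwrite('pics/w11.png',c['image'][:,:,::-1])
o=observe();print(o['position'])
go(o,.5894,.279,.17)
```

```text
[ 0.62217201 -0.24936427  0.30281552]
lin [ -33.1 -528.4  -21.7] rot [-0.05  0.08 -0.03]
```

View pics/w11.png

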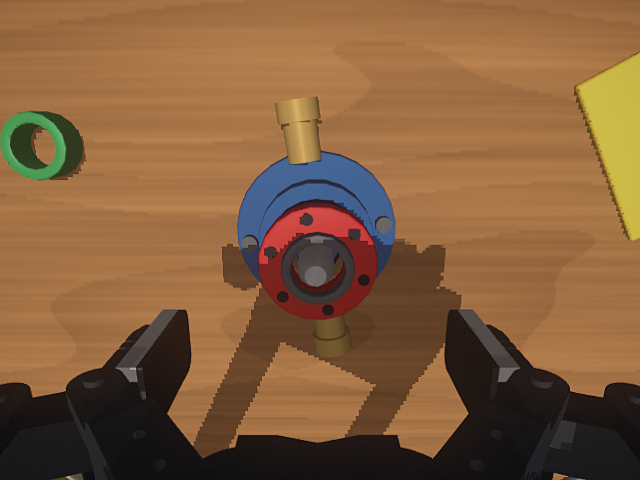

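Emit:
servo_tool:
  linear:
    - [0,-30,-22]
    - [-5,-90,-22]
    - [-10,-150,-22]
    - [-14,-210,-22]
    - [-18,-270,-22]
    - [-22,-330,-22]
    - [-25,-390,-22]
    - [-28,-450,-22]
    - [-33,-510,-22]
    - [-33,-529,-22]
    - [-33,-529,-22]
    - [-33,-529,-22]
    - [-33,-529,-22]
    - [-33,-529,-22]
  delta_rot:
    - [0,0,0]
    - [0,0,0]
    - [0,0,0]
    - [0,0,0]
    - [0,0,0]
    - [0,0,0]
    - [0,0,0]
    - [0,0,0]
    - [0,0,0]
    - [0,0,0]
    - [0,0,0]
    - [0,0,0]
    - [0,0,0]
    - [0,0,0]
  jaw: [0,0.5,1,1,1,1,1,1,1,1,1,1,1,1]

```text
clock: 21.15
position: [0.5903, 0.2781, 0.3258]
tool_rot: [3.142, -0.004, -0.0]
wrist_force: [1.2, 0.2, 0.6]
gripper_width: 0.0
gripper_force: 0.0
```

Run:
```python
from h import *
from plant import *
c=capture('wrist');pickle.dump(c,open('w12.pkl','wb'))
m=mask(c,(5,180,60),(16,255,255),(200,100,440,420));h=blob(m);p=h.reshape(-1,2)
print(cv2.contourArea(h),p.min(0),p.max(0),ray(c,[cen(h)],.085))
p=cv2.approxPolyDP(blob(mask(c,(100,120,20),(125,255,255))),6,True).reshape(-1,2);print(p.tolist(),ray(c,p,.065).round(3).tolist())
o=observe();print(o['position'],o['gripper_width'])
```

```text
1140.0 [292 249] [342 284] [[0.5846941  0.27579571]]
[[184, 160], [457, 174], [434, 353], [399, 365], [189, 358]] [[0.638, 0.347], [0.63, 0.203], [0.524, 0.207], [0.516, 0.228], [0.521, 0.355]]
[0.59024074 0.27834042 0.32586157] 7.470521021069887e-05
```

Emit:
servo_tool:
  linear:
    - [-2,0,30]
    - [-2,0,50]
    - [-2,0,60]
    - [-2,0,62]
    - [-2,0,64]
    - [-2,0,66]
    - [-2,0,66]
  delta_rot:
    - [0,0,0]
    - [0,0,0]
    - [0,0,0]
    - [0,0,0]
    - [0,0,0]
    - [0,0,0]
    - [0,0,0]
  jaw: [1,1,1,1,1,1,1]

```text
clock: 22.08
position: [0.5884, 0.2795, 0.2604]
tool_rot: [-3.141, 0.001, -0.002]
wrist_force: [0.2, -0.4, -0.1]
gripper_width: -0.0001
gripper_force: 0.4
```

Emit:
servo_tool:
  linear:
    - [0,0,3]
    - [0,0,6]
    - [0,0,9]
    - [0,0,9]
    - [0,0,9]
    - [0,0,9]
    - [0,0,9]
    - [0,0,9]
    - [0,0,9]
  delta_rot:
    - [0,0,0]
    - [0,0,0]
    - [0,0,0]
    - [0,0,0]
    - [0,0,0]
    - [0,0,0]
    - [0,0,0]
    - [0,0,0]
    - [0,0,0]
  jaw: [1,1,1,1,1,1,1,1,1]

```text
clock: 23.2
position: [0.5883, 0.2796, 0.2541]
tool_rot: [-3.141, 0.001, -0.004]
wrist_force: [-5.4, -3.1, 26.1]
gripper_width: 0.0
gripper_force: 12.8
```

Run:
```python
from h import *
from plant import *
a=pickle.load(open('scene.pkl','rb'));b=pickle.load(open('top.pkl','rb'))
for n,old in(('top',b),):
    c=capture(n);pickle.dump(c,open('top2.pkl','wb'))
    d=(cv2.absdiff(c['image'],old['image']).max(2)>60).astype(np.uint8)*255;d[:,:60]=0
    m=mask(c,(0,0,120),(179,70,255),(60,180,240,380));h=blob(m);print(n,cv2.contourArea(h),h.reshape(-1,2).min(0),h.reshape(-1,2).max(0),ray(c,[cen(h)],.05))
o=observe();print(o['position'],o['wrist_force'])
```

```text
top 2762.5 [ 94 278] [153 344] [[0.44818425 0.31252338]]
[0.58830483 0.27955999 0.25412447] [-6.41356623 -1.93770677 26.18344393]
```

Emit:
servo_tool:
  linear:
    - [0,0,-30]
    - [0,0,-60]
    - [15,60,-60]
    - [30,120,-60]
    - [45,180,-60]
    - [60,240,-60]
    - [75,300,-60]
    - [88,350,-60]
    - [88,363,-55]
    - [88,363,-55]
    - [88,363,-55]
    - [88,363,-55]
    - [88,363,-55]
  delta_rot:
    - [0,0,0]
    - [0,0,0]
    - [0,0,0]
    - [0,0,0]
    - [0,0,0]
    - [0,0,0]
    - [0,0,0]
    - [0,0,0]
    - [0,0,0]
    - [0,0,0]
    - [0,0,0]
    - [0,0,0]
    - [0,0,0]
  jaw: [1,1,0.5,0,0,0,0,0,0,0,0,0,0]

```text
clock: 24.88
position: [0.6757, -0.0824, 0.3059]
tool_rot: [-3.141, -0.001, -0.0]
wrist_force: [0.1, -0.1, -0.5]
gripper_width: 0.0856
gripper_force: 0.0
```

Run:
```python
from h import *
from plant import *
c=capture('wrist');h=blob(mask(c,(45,80,30),(85,255,255)));p=h.reshape(-1,2)
print(p.min(0),p.max(0),ray(c,[cen(h)],.012));q=ray(c,[cen(h)],.012)[0]
o=observe();print(o['position'],o['gripper_width']);go(o,q[0],q[1],.024)
t=capture('top')
m=mask(t,(0,0,110),(179,80,255),(60,200,240,400));h=blob(m);p=h.reshape(-1,2);print(p.min(0),p.max(0));P=cv2.approxPolyDP(h,3,True).reshape(-1,2);print(P.tolist(),ray(t,P,.052).round(3).tolist())
j=blob(mask(t,(25,120,60),(34,255,255),(350,295,400,345)));print('jar',ray(t,[cen(j)],.057))
```

```text
[288 197] [351 263] [[ 0.6767613  -0.08464941]]
[ 0.67577854 -0.08267996  0.30592475] 0.08528972875629304
lin [  1.    2.  126.9] rot [-0.01 -0.01  0.04]
[ 94 245] [219 399]
[[219, 245], [160, 396], [154, 399], [94, 339], [108, 276]] [[0.559, 0.169], [0.33, 0.246], [0.326, 0.255], [0.41, 0.354], [0.507, 0.341]]Traceback (most recent call last):
  File "<stdin>", line 8, in <module>
  File "h.py", line 15, in blob
    return cv2.convexHull(max(cs,key=cv2.contourArea))
                          ~~~^^^^^^^^^^^^^^^^^^^^^^^^
ValueError: max() iterable argument is empty
```

Emit:
servo_tool:
  linear:
    - [1,1,55]
    - [1,1,105]
    - [1,1,124]
    - [1,1,124]
    - [1,1,124]
    - [1,1,124]
    - [1,1,124]
    - [1,1,124]
    - [1,1,124]
    - [1,1,124]
    - [1,1,124]
  delta_rot:
    - [0,0,0]
    - [0,0,0]
    - [0,0,0]
    - [0,0,0]
    - [0,0,0]
    - [0,0,0]
    - [0,0,0]
    - [0,0,0]
    - [0,0,0]
    - [0,0,0]
    - [0,0,0]
  jaw: [0,0,0,0.3,0.7,0.7,0.7,0.7,0.7,0.7,0.7]
  newtons: 30

```text
clock: 26.35
position: [0.678, -0.0849, 0.1842]
tool_rot: [3.141, -0.001, 0.007]
wrist_force: [-0.2, 0.7, 7.7]
gripper_width: 0.038
gripper_force: 30.4
```

Run:
```python
from h import *
from plant import *
o=observe();print(o['position'],o['gripper_width'],o['gripper_force'],o['wrist_force'])
go(o,.464,.286,.145)
```

```text
[ 0.67797733 -0.08486238  0.18422527] 0.03804258151778195 30.36997887364123 [-0.18292241  0.74022745  7.65189078]
lin [-213.7 -370.7 -117. ] rot [ 0.05 -0.24 -0.03]
```

Emit:
servo_tool:
  linear:
    - [0,0,-50]
    - [0,0,-105]
    - [-20,-40,-118]
    - [-50,-90,-118]
    - [-80,-140,-118]
    - [-110,-190,-118]
    - [-140,-240,-118]
    - [-170,-290,-118]
    - [-200,-340,-118]
    - [-214,-371,-118]
    - [-214,-371,-118]
    - [-214,-371,-118]
    - [-214,-371,-118]
    - [-214,-371,-118]
  delta_rot:
    - [0,0,0]
    - [0,0,0]
    - [0,0,0]
    - [0,0,0]
    - [0,0,0]
    - [0,0,0]
    - [0,0,0]
    - [0,0,0]
    - [0,0,0]
    - [0,0,0]
    - [0,0,0]
    - [0,0,0]
    - [0,0,0]
    - [0,0,0]
  jaw: [0.7,0.7,0.7,0.7,0.7,0.7,0.7,0.7,0.7,0.7,0.7,0.7,0.7,0.7]

```text
clock: 28.1
position: [0.4635, 0.2856, 0.2998]
tool_rot: [-3.142, 0.003, -0.0]
wrist_force: [-0.4, -1.3, 0.5]
gripper_width: 0.0378
gripper_force: 30.7
```

Run:
```python
from h import *
from plant import *
o=observe();print(o['position'],o['gripper_width'],o['gripper_force'])
c=capture('scene');r=(380,120,640,330)
h=blob(mask(c,(0,0,100),(179,60,255),r));P=cv2.approxPolyDP(h,3,True).reshape(-1,2);print(P.tolist(),ray(c,P,.05).round(3).tolist())
c=capture('wrist');k=mask(c,(0,0,90),(179,60,255),(0,0,640,300));h=blob(k);P=cv2.approxPolyDP(h,4,True).reshape(-1,2);print(P.tolist(),ray(c,P,.046).round(3).tolist())
h=blob(mask(c,(100,120,20),(125,255,255)));P=cv2.approxPolyDP(h,5,True).reshape(-1,2);print(P.tolist(),ray(c,P,.065).round(3).tolist())
```

```text
[0.46351331 0.28560525 0.29978578] 0.0377554692463572 30.66526058886666
[[451, 206], [518, 214], [524, 242], [453, 233]] [[0.414, 0.226], [0.419, 0.348], [0.491, 0.345], [0.486, 0.224]]
[[224, 175], [441, 185], [426, 299], [225, 299]] [[0.504, 0.333], [0.499, 0.221], [0.435, 0.224], [0.435, 0.336]]
[[505, 0], [476, 186], [168, 170], [160, 0]] [[0.581, 0.204], [0.501, 0.209], [0.509, 0.355], [0.581, 0.352]]
```

Emit:
servo_tool:
  linear:
    - [0,0,40]
    - [0,0,70]
    - [0,0,90]
    - [0,0,100]
    - [0,0,100]
    - [0,0,100]
    - [0,0,100]
    - [0,0,100]
    - [0,0,97]
    - [0,0,70]
    - [0,0,20]
    - [0,0,-30]
    - [0,0,-60]
    - [0,0,-60]
  delta_rot:
    - [0,0,0]
    - [0,0,0]
    - [0,0,0]
    - [0,0,0]
    - [0,0,0]
    - [0,0,0]
    - [0,0,0]
    - [0,0,0]
    - [0,0,0]
    - [0,0,0]
    - [0,0,0]
    - [0,0,0]
    - [0,0,0]
    - [0,0,0]
  jaw: [0.7,0.7,0.7,0.7,0.7,0.45,0.4,0.4,0.4,0.4,0.4,0.4,0.4,0.4]

```text
clock: 29.95
position: [0.4638, 0.2869, 0.3627]
tool_rot: [-3.139, 0.001, -0.009]
wrist_force: [0.9, 0.3, -0.4]
gripper_width: 0.0512
gripper_force: 0.0
```

Run:
```python
from h import *
from plant import *
o=observe();print(o['position'],o['gripper_width'],o['wrist_force'],o['clock'])
c=capture('wrist');h=blob(mask(c,(45,80,30),(85,255,255)));print('green',cv2.contourArea(h),ray(c,[cen(h)],.022))
s=capture('scene');h=blob(mask(s,(0,0,100),(179,60,255),(380,120,640,330)));P=cv2.approxPolyDP(h,3,True).reshape(-1,2);print(P.tolist(),ray(s,P,.05).round(3).tolist())
j=blob(mask(s,(25,120,60),(34,255,255),(265,185,310,212)));print('jar',ray(s,[cen(j)],.057))
h=blob(mask(s,(45,80,30),(85,255,255)));print('green',cv2.contourArea(h),ray(s,[cen(h)],.022))
h=blob(mask(s,(0,180,40),(6,255,255),(110,220,220,330)));p=h.reshape(-1,2);print('wheel',p.min(0),p.max(0),ray(s,[cen(h)],.068),ray(s,[p[p[:,0].argmin()],p[p[:,0].argmax()]],.068))
```

```text
[0.46381102 0.28689045 0.362732  ] 0.05124415085530726 [ 0.91010505  0.33218523 -0.38944634] 29.95
green 2304.5 [[0.46042664 0.28536467]]
[[451, 206], [518, 214], [525, 242], [453, 233]] [[0.414, 0.226], [0.419, 0.348], [0.491, 0.347], [0.486, 0.224]]
jar [[ 0.44614386 -0.07087974]]
green 169.5 [[0.44598645 0.29179963]]
wheel [137 241] [175 272] [[ 0.62357049 -0.24731363]] [[ 0.62990326 -0.27758238]
 [ 0.61296008 -0.22009949]]
```

```bash
python3 -c "
from plant import *
print(hand_in())"
```

```text
the job is handed in; nothing more can be done
None
```

I handed the job in at about 30 s of the 136 s allowed: the gasket, brass bush and handwheel are stacked on the spindle and the green bush is in the open drawer. The last camera checks agreed with this and showed the jar where it started, but the hand-in returned no verdict.

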